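# Stack seal-set cartons on the sloped rack

### The arm

A 6-joint arm with a two-finger parallel gripper is mounted at the origin on the work surface; the furniture and walls round the work are solid. World frame = base frame: x ahead of the robot, y to its left, z up, the work surface at z = 0. Lengths are in m, angles in rad, forces in N, time in s.
With the tool pointing down it reaches from about 0.35 to 0.775 m from the base axis. Payload 7.3 kg.
Tool frame: the origin (TCP) lies at the very end of the fingers, on their centre line; the grasp point (between the pads) lies 19 mm behind it; z points along the fingers, y is the line along which they close (so a half turn about z gives the same grasp; the last joint's range is limited). The gripper opens to 92 mm and grips with 3 to 60 N. Pads are 19 mm wide; open, the fingers measure 130 mm over their backs; the gripper's body (75 mm by 190 mm) begins 47 mm behind the grasp point.
Start: joints at [1.022, 0.342, 1.524, -0, 1.275, -0.146], TCP at [0.206, 0.483, 0.227] pointing down, gripper open.
Joint ranges: [-2.53, 2.53], [-0.77, 2.02], [0.04, 2.7], [-1, 4.14], [0.28, 2.66], [-3.11, 3.11]. Speed limits (rad/s): [2.57, 2.57, 3.14, 3.14, 3.14, 3.14].

### API

Orientations are given as [roll, pitch, yaw] about the fixed x, y, z axes, in that order (R = Rz(yaw) Ry(pitch) Rx(roll)).
In Python, from cell import robot, read_camera, get_calibration gives the robot as it stands. The module is installed in compiled form; this text tells all that it offers.
- The arm moves only by the tool send_rows, never from a script. Its argument "plan" is a list of rows, each a list of 2 entries, a list of its own where there are three numbers: the shift along the tool's x, y, z as a fraction of full scale, then the turn, a rotation vector about the tool's x, y, z as a fraction of full scale. A call has exactly 10 rows; each row shifts and turns the commanded pose from where the row before left it, along the tool's axes as they then stand; what a row does not reach is not made up. Full scale, the value 1, is 0.025 m for a shift and 90 degrees for a turn. A row lasts 1/8 s, in which the tool goes at most 62.5 mm and 10.7 degrees, less where a joint would pass 70% of its speed; a pose out of reach is approached as far as the arm can. A call with a number of a shift or a turn outside -1 to 1 is refused whole. A call with a gripper value outside its range is refused whole. "gripper" is the opening, from -1 (shut) to 1 (fully open), so that 0 is half open, set as the call begins (left out, the last holds). The fingers move at their own pace and stop on an object; "force" is the grip in N (left out, the last holds). Time passes only in rows, so rows that do not move let the fingers close, or fill a call up. It gives the time, the measured TCP pose, the force, the opening and the grip force at its end, in the units of the state.
- robot.observe(): the state, without advancing time (a new reading comes with each control period).
- read_camera(name): name is "scene" or "top" or "wrist"; returns (picture, depth): 400x640x3 uint8, blue, green, red; 400x640 float32, m along the optical axis (not along the pixel's ray), 0 where there is no reading.
- get_calibration(name): a dict with "intrinsics" (3x3 intrinsics, pixels), "rvec" (rotation vector, rad) and "tvec" (3), from world to camera coordinates, as OpenCV has them. Camera axes: x right, y down, z forward; pixel columns grow to the right and rows downward; lengths in m; the calibration is good to about 2 mm. A picture is of the moment at which its call begins: read the wrist's pose just before it. get_calibration takes no time and is no camera call; for the wrist camera it gives the pose at the moment of the call.
- robot.hand_in(): hands the job in; it is judged then, once.
The state is a dict: "time": time; "qpos": joint angles; "qvel": joint speeds; "joint_efforts": joint torques, N m; "tool_pos": TCP position; "tool_rot": TCP orientation; "contact_force": force on the tool from outside, world axes, zero at the start; "torque": the same for the moment, N m; "opening": finger opening in m; "grip_force": force on a finger pad.
Only numpy, scipy, OpenCV 4.12 (cv2) and the standard library are available. Lean on these libraries where they do the work, as an engineer would, in place of code of your own. Each camera call takes 0.05 s, during which the arm holds its last target. There are 200 camera calls.

### The job

Put the carton with the blue sleeve flat on the sloping deck of the small rack, in the middle of its width, long side running down the slope and its lower end up against the green backstop. Then stack the carton with the pink sleeve squarely on top of it in the same way, its lower end against the backstop too. Leave the carton with the yellow sleeve where it is.

Things in the scene. Friction and masses are not known exactly. Their poses are not given: they have to be found in the camera images.
- blue_mid (a point): cardboard carton with a blue sleeve round its middle, a closed rigid box 100 mm long (its x axis), 52 mm wide (y) and 46 mm high (z), about 0.2 kg; it starts lying flat on the bench. This point is its centre, 23 mm above its underside. Goes first, straight on the deck.
- pink_mid (a point): cardboard carton with a pink sleeve round its middle, a closed rigid box 100 mm long (its x axis), 52 mm wide (y) and 46 mm high (z), about 0.2 kg; it starts lying flat on the bench. This point is its centre, 23 mm above its underside. Goes on top of the blue one.
- yellow_mid (a point): cardboard carton with a yellow sleeve round its middle, a closed rigid box 100 mm long (its x axis), 52 mm wide (y) and 46 mm high (z), about 0.2 kg; it starts lying flat on the bench. This point is its centre, 23 mm above its underside. Stays where it is.
- deck: fixed aluminium deck sloping 15 deg down to a green backstop at its low end, away from the robot; no side walls. Origin: on the deck at the foot of the backstop's face, mid width, 40 mm above the bench. x: down the slope, y across, z out of the deck. Deck: x -150 to 0 mm, 132 wide; backstop: 72 mm high in z. Home carton centre: x -50, y 0, z 23 (lower) or 69 mm (upper). Cartons do not slide by themselves.

How it is judged:
At the end, for the whole second after the job is handed in: The blue carton lies on the deck and the pink one on top of it: each parallel to the deck within 8 degrees, its long axis down the slope within 11 degrees, its lower end within 14 mm of the backstop, its centre within 25 mm of the deck's middle line and within 10 mm of its height when home (x of blue_mid in the frame of deck between -0.064 and -0.04 m and y of blue_mid in the frame of deck between -0.025 and 0.025 m and z of blue_mid in the frame of deck between 0.013 and 0.033 m and angle between the z axis of each of blue_mid, pink_mid and the z axis of deck, either way round below 0.14 rad and angle between the x axis of each of blue_mid, pink_mid and the x axis of deck, either way round below 0.2 rad and x of pink_mid in the frame of deck between -0.064 and -0.04 m and y of pink_mid in the frame of deck between -0.025 and 0.025 m and z of pink_mid in the frame of deck between 0.059 and 0.079 m); the robot touches nothing.
It fails at once if the yellow carton is moved more than 30 mm (distance of yellow_mid from where it was at the start of the episode above 0.03 m).
It also fails if it takes over 72 s, if anything falls off the work surface, if the arm or the gripper's body presses on something with over 40 N, if the wrist force passes 120 N, or if a joint passes its speed limit or range.

## Working session

There is one attempt and no reset: what is moved stays moved. The work goes in short steps, Python scripts to look and compute and a tool call to move; the robot and the scene stay as the last step left them, time stands still between calls to the robot, and variables do not carry over. Pictures are saved under pics/ and viewed, at most 10 in all, crops included, and the job is handed in when it is done.

Besides the shell and the picture viewer there is one more tool, called after ">>>" as name(argument=value, ...), one argument or row to a line, values as JSON. send_rows: Moves the arm, as the interface text tells. Shift numbers are shares of 0.025 m and turn numbers shares of 90 degrees, none past 1 either way. Its arguments: {"type":"object","properties":{"plan":{"type":"array"},"gripper":{"type":"number"},"force":{"type":"number"}},"required":["plan"]}

```bash
mkdir -p pics; cat > h.py <<'E'
import numpy as np, cv2
from cell import robot, read_camera, get_calibration
def world(cal, d, u, v):
    K=cal["intrinsics"]; R=cv2.Rodrigues(np.array(cal["rvec"],float))[0]; t=np.array(cal["tvec"],float).ravel()
    z=d[v,u]; p=np.array([(u-K[0][2])*z/K[0][0],(v-K[1][2])*z/K[1][1],z])
    return R.T@(p-t)
def cloud(cal,d):
    K=np.array(cal["intrinsics"]); R=cv2.Rodrigues(np.array(cal["rvec"],float))[0]; t=np.array(cal["tvec"],float).ravel()
    v,u=np.mgrid[:d.shape[0],:d.shape[1]]
    p=np.stack([(u-K[0,2])*d/K[0,0],(v-K[1,2])*d/K[1,1],d],-1)
    return (p-t)@R
E
python3 - <<'E'
from h import *
for n in("top","scene"):
    c=get_calibration(n); im,d=read_camera(n)
    cv2.imwrite(f"pics/{n}0.png",im); np.savez(f"{n}0.npz",im=im,d=d,K=c["intrinsics"],r=c["rvec"],t=c["tvec"])
s=robot.observe(); print(s)
E
```

```text
{'time': 0.1, 'qpos': array([ 1.02200581e+00,  3.42652293e-01,  1.52492839e+00, -5.06497484e-05,
        1.27537948e+00, -1.46014791e-01]), 'qvel': array([ 0.00035335, -0.00117928, -0.00261081,  0.00045336,  0.00115019,
        0.00030869]), 'joint_efforts': array([ 2.47099793e-03, -4.32006991e+01, -2.44694299e+01,  7.20273843e-02,
        5.26801986e-02, -4.51194580e-05]), 'tool_pos': array([0.20559594, 0.48267469, 0.22611244]), 'tool_rot': array([-3.14023266e+00, -1.51046642e-04,  2.73883161e+00]), 'contact_force': array([-0.61557039,  0.16587527, -0.17559344]), 'torque': array([ 0.02239383, -0.03867355,  0.00084315]), 'grip_force': 0.0, 'opening': 0.09176837350244628}
```

View pics/top0.png

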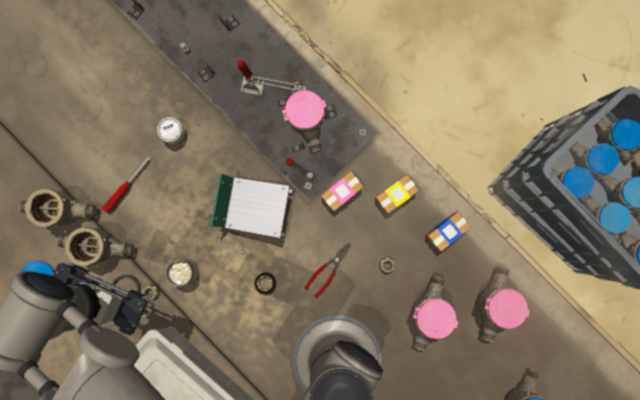

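View pics/scene0.png

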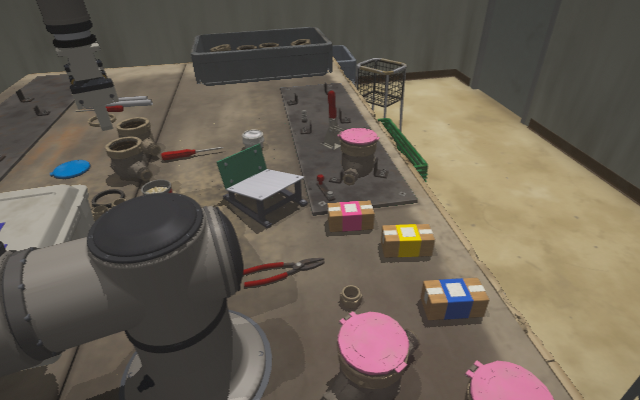

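The top view shows the deck at about (258,206) with the backstop at x≈221, pink carton (342,192), yellow (397,195) and blue (448,233). Next I measure them with depth.

```bash
python3 - <<'E'
from h import *
z=np.load("top0.npz"); cal=dict(intrinsics=z["K"],rvec=z["r"],tvec=z["t"]); P=cloud(cal,z["d"])
H=P[...,2]
for n,(u,v) in dict(pink=(342,192),yellow=(397,195),blue=(448,233)).items():
    m=np.zeros(H.shape,bool); m[v-28:v+29,u-28:u+29]=1
    m&=(H>.036)&(H<.056)
    nl,lab=cv2.connectedComponents(m.astype(np.uint8)); m=lab==lab[v,u]
    q=P[m]; r=cv2.minAreaRect(q[:,:2].astype(np.float32)*1000); 
    w=np.linalg.svd(q[:,:2]-q[:,:2].mean(0),full_matrices=False)[2][0]
    print(n,np.round(r,1) if 0 else r,"z",np.median(q[:,2]),"mean",q.mean(0).round(4),"ang",np.degrees(np.arctan2(w[1],w[0])))
# deck
u0,u1,v0,v1=205,300,165,245
sub=P[v0:v1,u0:u1]; 
for u,v in [(235,185),(283,190),(278,230),(232,225),(258,207)]: print((u,v),P[v,u].round(4))
q=P[185:225,238:278].reshape(-1,3); c=q.mean(0); n=np.linalg.svd(q-c)[2][2] if 0 else np.linalg.svd(q-c,full_matrices=False)[2][2]; n*=np.sign(n[2])
print("n",n,"tilt",np.degrees(np.arccos(n[2])))
dist=(sub-c)@n; m=(abs(dist)<.004)
nl,lab=cv2.connectedComponents(m.astype(np.uint8)); m=lab==lab[207-v0,258-u0]
x=np.array([n[0],n[1],0]);x/=np.linalg.norm(x); x=x-n*(x@n);x/=np.linalg.norm(x); y=np.cross(n,x)
q=sub[m]; qq=np.c_[(q-c)@x,(q-c)@y]; r=cv2.minAreaRect((qq*1000).astype(np.float32)); print("deck rect in slope axes",r,"x",x,"y",y,"c",c, np.percentile(qq,[1,99],axis=0))
b=sub[dist>.06]; b=b[b[:,2]<.2]; bb=np.c_[(b-c)@x,(b-c)@y,(b-c)@n]; print("backstop",np.percentile(bb,[2,50,98],axis=0))
print(cv2.boxPoints(r))
# box in world of the rectangle corners
for p in cv2.boxPoints(r)/1000: print((c+x*p[0]+y*p[1]).round(4))
E
```

```text
pink ((442.19525146484375, -10.585708618164062), (52.576866149902344, 100.43928527832031), 40.1230583190918) z 0.0465474072107058 mean [ 0.4419 -0.0105  0.0466] ang 129.87449743849874
yellow ((436.5986022949219, -153.34005737304688), (52.33202362060547, 100.79225158691406), 36.465877532958984) z 0.04647060805385586 mean [ 0.4361 -0.1527  0.0464] ang 126.45477725006646
blue ((340.45538330078125, -287.3191833496094), (53.960506439208984, 101.13957214355469), 38.919734954833984) z 0.0461079339987994 mean [ 0.3401 -0.2858  0.0461] ang 128.36430021404902
(235, 185) [0.4566 0.2681 0.0404]
(283, 190) [0.4414 0.1401 0.0777]
(278, 230) [0.3409 0.1515 0.0767]
(232, 225) [0.3527 0.273  0.046 ]
(258, 207) [0.3988 0.2044 0.0629]
n [0.11980901 0.96861774 0.21777391] tilt 77.42168238740757
deck rect in slope axes ((33.45681381225586, -1.6313018798828125), (214.556396484375, 75.69123077392578), 89.66978454589844) x [ 0.02673289  0.21612688 -0.97599924] y [-9.92436977e-01  1.22755231e-01 -5.20417043e-17] c [0.40511092 0.20562221 0.06504952] [[-0.00082116 -0.10679008]
 [ 0.0708502   0.1033679 ]]
backstop [[-0.02289438 -0.09248462  0.0614758 ]
 [ 0.08383516  0.00214217  0.09561589]
 [ 0.09896042  0.11292352  0.13794474]]
[[  -5.00645   -108.6896   ]
 [  70.683525  -109.12583  ]
 [  71.920074   105.426994 ]
 [  -3.7698975  105.86323  ]]
[0.5128 0.1912 0.0699]
[ 0.5153  0.2075 -0.0039]
[ 0.3024  0.2341 -0.0051]
[0.2999 0.2178 0.0687]
```

```bash
python3 - <<'E'
from h import *
z=np.load("top0.npz"); cal=dict(intrinsics=z["K"],rvec=z["r"],tvec=z["t"]); d=z["d"];P=cloud(cal,d)
u0,u1,v0,v1=200,305,160,250
sub=P[v0:v1,u0:u1]; ok=(d[v0:v1,u0:u1]>0)
q=P[185:225,238:278][d[185:225,238:278]>0]; q=q[abs(q[:,2]-np.median(q[:,2]))<.03]
c=q.mean(0)
A=np.c_[q[:,:2],np.ones(len(q))]; a=np.linalg.lstsq(A,q[:,2],rcond=None)[0]
res=q[:,2]-A@a; k=abs(res)<.004; a=np.linalg.lstsq(A[k],q[k,2],rcond=None)[0]
c[2]=a@[c[0],c[1],1]
n=np.array([-a[0],-a[1],1]);n/=np.linalg.norm(n); print("n",n,"tilt",np.degrees(np.arccos(n[2])),res.std(),c)
dist=(sub-c)@n; m=(abs(dist)<.005)&ok
nl,lab=cv2.connectedComponents(m.astype(np.uint8)); m=lab==lab[207-v0,258-u0]
x=np.array([n[0],n[1],0]);x/=np.linalg.norm(x); x=x-n*(x@n);x/=np.linalg.norm(x); y=np.cross(n,x)
q=sub[m]; qq=np.c_[(q-c)@x,(q-c)@y]; print("rect",cv2.minAreaRect((qq*1000).astype(np.float32)),"x",x,"yaw",np.degrees(np.arctan2(x[1],x[0])))
for p in cv2.boxPoints(cv2.minAreaRect((qq*1000).astype(np.float32)))/1000: print((c+x*p[0]+y*p[1]).round(4))
b=sub[(dist>.06)&(dist<.09)&ok]; bb=np.c_[(b-c)@x,(b-c)@y,(b-c)@n]; print("backstop top",len(b),np.percentile(bb,[2,25,50,75,98],axis=0).round(4))
E
```

```text
n [0.04061141 0.25736764 0.96545979] tilt 15.102823650651342 0.0022548729268820613 [0.40532757 0.206253   0.06055068]
rect ((2.3653411865234375, 6.528572082519531), (131.8268280029297, 156.31375122070312), 89.51484680175781) x [ 0.15048308  0.95366003 -0.26055209] yaw 81.03293152875912
[0.4518 0.1243 0.0804]
[0.4767 0.2732 0.0397]
[0.3466 0.2948 0.0394]
[0.3218 0.1459 0.0802]
backstop top 216 [[ 0.075  -0.0574  0.0604]
 [ 0.0767 -0.0266  0.0648]
 [ 0.0776  0.0077  0.0692]
 [ 0.0789  0.0408  0.0716]
 [ 0.0814  0.0689  0.0748]]
```

```bash
cat >> h.py <<'E'
from scipy.spatial.transform import Rotation as Ro
def down(yaw): return Ro.from_euler("xyz",[180,0,yaw],degrees=True)
YAW=80.8
XD=np.array([np.cos(np.radians(YAW))*np.cos(np.radians(15)),np.sin(np.radians(YAW))*np.cos(np.radians(15)),-np.sin(np.radians(15))])
YD=np.array([-np.sin(np.radians(YAW)),np.cos(np.radians(YAW)),0]); ND=np.cross(XD,YD)
O=np.array([.4101,.2784,.0405])
RD=Ro.from_matrix(np.c_[XD,-YD,-ND])
def deck(x,y,z): return O+XD*x+YD*y+ND*z
def todeck(p): d=np.asarray(p)-O; return np.array([d@XD,d@YD,d@ND])
def go(p,R=None):
    "turn first about the TCP (tool rotvec), then shift in turned tool axes; in units"
    s=robot.observe(); C=Ro.from_euler("xyz",s["tool_rot"]); R=R or C
    print("turn deg",np.degrees((C.inv()*R).as_rotvec()).round(2),"units",((C.inv()*R).as_rotvec()/np.pi*2).round(4))
    print("shift units",(R.inv().apply(np.asarray(p)-s["tool_pos"])/.025).round(3),"t",s["time"],"pos",s["tool_pos"].round(4),"F",s["contact_force"].round(1),"open",round(s["opening"],4),"grip",s["grip_force"])
E
python3 - <<'E'
from h import *
z=np.load("top0.npz"); cal=dict(intrinsics=z["K"],rvec=z["r"],tvec=z["t"]); P=cloud(cal,z["d"]).reshape(-1,3)[z["d"].ravel()>0]
def mx(c,R,zmin=0):
    q=R.inv().apply(P-c); m=(abs(q[:,0])<.045)&(abs(q[:,1])<.1); k=P[m]; i=np.argsort(-k[:,2])[:3]; print(k[i].round(3))
mx([.442,-.0105,0],down(129.9)); mx([.34,-.287,0],down(128.4))
print("deck target",deck(-.052,0,.023))
go([.40,.15,.227],down(128.4))
E
```

```text
[[ 0.432 -0.025  0.055]
 [ 0.463 -0.043  0.055]
 [ 0.403  0.006  0.054]]
[[ 0.308 -0.262  0.054]
 [ 0.311 -0.283  0.053]
 [ 0.326 -0.268  0.053]]
deck target [0.40302121 0.23469424 0.07617488]
turn deg [-8.000e-02  1.000e-02  2.852e+01] units [-9.000e-04  1.000e-04  3.169e-01]
shift units [-15.259  -2.171  -0.036] t 0.1 pos [0.2056 0.4827 0.2261] F [-0.6  0.2 -0.2] open 0.0918 grip 0.0
```

>>> send_rows(
  plan=[
    [[0,0,0],[0,0,0.106]],
    [[0,0,0],[0,0,0.106]],
    [[0,0,0],[0,0,0.105]],
    [[-1,-0.14,0],[0,0,0]],
    [[-1,-0.14,0],[0,0,0]],
    [[-1,-0.14,0],[0,0,0]],
    [[-1,-0.14,0],[0,0,0]],
    [[-1,-0.14,0],[0,0,0]],
    [[-1,-0.14,0],[0,0,0]],
    [[-1,-0.14,0],[0,0,0]],
  ],
  gripper=1,
  force=20,
)

```text
time: 1.35
tool_pos: [0.2954, 0.3298, 0.2265]
tool_rot: [-3.141, -0.0, 2.241]
contact_force: [0.0, 0.1, -0.8]
opening: 0.0917
grip_force: 0.0
```

>>> send_rows(
  plan=[
    [[-1,-0.14,0],[0,0,0]],
    [[-1,-0.14,0],[0,0,0]],
    [[-1,-0.14,0],[0,0,0]],
    [[-1,-0.14,0],[0,0,0]],
    [[-1,-0.14,0],[0,0,0]],
    [[-1,-0.14,0],[0,0,0]],
    [[-1,-0.14,0],[0,0,0]],
    [[-1,-0.5,0],[0,0,0]],
    [[-0.93,-1,0],[0,0,0]],
    [[-0.93,-1,0],[0,0,0]],
  ],
)

```text
time: 2.6
tool_pos: [0.3798, 0.0824, 0.2264]
tool_rot: [-3.141, -0.0, 2.241]
contact_force: [0.3, -0.1, 0.9]
opening: 0.0917
grip_force: 0.0
```

>>> send_rows(
  plan=[
    [[-0.93,-1,0],[0,0,0]],
    [[-0.93,-1,0],[0,0,0]],
    [[-0.93,-1,0],[0,0,0]],
    [[-0.93,-1,0],[0,0,0]],
    [[-0.93,-1,0],[0,0,0]],
    [[-0.93,-1,0],[0,0,0]],
    [[-0.93,-1,0.3],[0,0,0]],
    [[-0.93,-1,0.3],[0,0,0]],
    [[-0.93,-1,0.3],[0,0,0]],
    [[0,0,0],[0,0,0]],
  ],
)

```text
time: 3.85
tool_pos: [0.3331, -0.2217, 0.2034]
tool_rot: [-3.141, -0.002, 2.238]
contact_force: [-0.8, 0.3, 0.8]
opening: 0.0917
grip_force: 0.0
```

```bash
python3 - <<'E'
from h import *
go([.3403,-.2868,.009],down(128.4))
c=get_calibration("wrist"); im,d=read_camera("wrist"); cv2.imwrite("pics/w1.png",im)
np.savez("w1.npz",im=im,d=d,K=c["intrinsics"],r=c["rvec"],t=c["tvec"])
P=cloud(c,d); H=P[...,2]; m=((H>.04)&(H<.053)&(d>0)).astype(np.uint8)
nl,lab,st,ce=cv2.connectedComponentsWithStats(m)
for i in range(1,nl):
    if st[i,4]>800:
        q=P[lab==i]; print(st[i],ce[i].round(),cv2.minAreaRect((q[:,:2]*1000).astype(np.float32)),np.median(q[:,2]))
E
```

```text
turn deg [-0.02 -0.09 -0.18] units [-0.0002 -0.001  -0.002 ]
shift units [-2.22  -1.394  7.778] t 3.85 pos [ 0.3331 -0.2217  0.2034] F [-0.8  0.3  0.8] open 0.0917 grip 0.0
[ 145    6   69  143 2508] [180.  99.] ((164.42892456054688, -237.0461883544922), (52.4670295715332, 123.42398071289062), 53.3989372253418) 0.04583798045012607
[ 522   12   83  121 7401] [562.  71.] ((440.9862976074219, -9.422164916992188), (54.02650451660156, 100.85332489013672), 39.65584945678711) 0.04687877947595554
[   0  134  139  126 2889] [ 67. 194.] ((148.82260131835938, -389.7190246582031), (61.232826232910156, 170.26873779296875), 74.91123962402344) 0.04630741247700685
[ 413  140   67   99 5268] [445. 188.] ((434.9194641113281, -151.70352172851562), (52.870365142822266, 100.27509307861328), 36.08137893676758) 0.046925492120719996
[ 260  186   53   91 4571] [287. 230.] ((338.64324951171875, -285.51611328125), (52.18229293823242, 100.52445983886719), 37.79558181762695) 0.04675391648083378
```

View pics/w1.png

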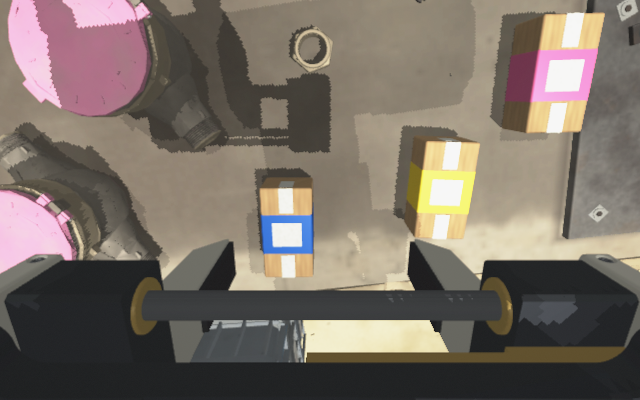

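The wrist view shows blue at (287,230), yellow at (445,188) and pink at (562,71). Their positions agree with the top camera within 2 mm, so I grasp now.

>>> send_rows(
  plan=[
    [[-0.73,-0.46,0],[0,0,0]],
    [[-0.73,-0.46,0.4],[0,0,0]],
    [[-0.73,-0.47,1],[0,0,0]],
    [[0,0,1],[0,0,0]],
    [[0,0,1],[0,0,0]],
    [[0,0,1],[0,0,0]],
    [[0,0,1],[0,0,0]],
    [[0,0,1],[0,0,0]],
    [[0,0,0.9],[0,0,0]],
    [[0,0,0.45],[0,0,0]],
  ],
)

```text
time: 5.15
tool_pos: [0.3407, -0.2848, 0.0096]
tool_rot: [3.142, -0.001, 2.242]
contact_force: [0.1, 0.7, -0.3]
opening: 0.0919
grip_force: 0.0
```

>>> send_rows(
  plan=[
    [[0,0,0],[0,0,0]],
    [[0,0,0],[0,0,0]],
    [[0,0,0],[0,0,0]],
    [[0,0,0],[0,0,0]],
    [[0,0,0],[0,0,0]],
    [[0,0,0],[0,0,0]],
    [[0,0,0],[0,0,0]],
    [[0,0,0],[0,0,0]],
    [[0,0,0],[0,0,0]],
    [[0,0,0],[0,0,0]],
  ],
  gripper=-1,
  force=25,
)

```text
time: 6.4
tool_pos: [0.3406, -0.2852, 0.0109]
tool_rot: [-3.141, 0.001, 2.241]
contact_force: [-2.1, -0.8, 6.7]
opening: 0.0517
grip_force: 25.0
```

>>> send_rows(
  plan=[
    [[0,0,-0.3],[0,0,0]],
    [[0,0,-0.7],[0,0,0]],
    [[0,0,-1],[0,0,0]],
    [[0,0,-1],[0,0,0]],
    [[0,0,-1],[0,0,0]],
    [[0,0,-1],[0,0,0]],
    [[0,0,-1],[0,0,0]],
    [[0,0,-1],[0,0,0]],
    [[0,0,0],[0,0,0]],
    [[0,0,0],[0,0,0]],
  ],
)

```text
time: 7.65
tool_pos: [0.3401, -0.2842, 0.1845]
tool_rot: [3.141, -0.002, 2.241]
contact_force: [0.9, -0.6, -1.5]
opening: 0.052
grip_force: 25.0
```

```bash
python3 - <<'E'
from h import *
go([.40,.10,.19],RD)
go([.40,.10,.19],down(YAW))
E
```

```text
turn deg [  6.2  -14.22  47.32] units [ 0.0688 -0.158   0.5258]
shift units [14.967 -0.092 -4.239] t 7.65 pos [ 0.3401 -0.2842  0.1845] F [ 0.9 -0.6 -1.5] open 0.052 grip 24.999577403068542
turn deg [-3.000e-02 -1.000e-01  4.759e+01] units [-4.000e-04 -1.100e-03  5.288e-01]
shift units [15.554 -0.092 -0.221] t 7.65 pos [ 0.3401 -0.2842  0.1845] F [ 0.9 -0.6 -1.5] open 0.052 grip 24.999577403068542
```

>>> send_rows(
  plan=[
    [[0,0,0],[0,0,0.1058]],
    [[0,0,0],[0,0,0.1058]],
    [[0,0,0],[0,0,0.1058]],
    [[0,0,0],[0,0,0.1058]],
    [[0,0,0],[0,0,0.1056]],
    [[1,0,-0.1],[0,0,0]],
    [[1,0,-0.1],[0,0,0]],
    [[1,0,0],[0,0,0]],
    [[1,0,0],[0,0,0]],
    [[1,0,0],[0,0,0]],
  ],
)

```text
time: 8.9
tool_pos: [0.3599, -0.1601, 0.1891]
tool_rot: [-3.139, -0.001, 1.41]
contact_force: [0.1, 0.1, -2.4]
opening: 0.0521
grip_force: 25.0
```

>>> send_rows(
  plan=[
    [[1,0,0],[0,0,0]],
    [[1,0,0],[0,0,0]],
    [[1,0,0],[0,0,0]],
    [[1,0,0],[0,0,0]],
    [[1,0,0],[0,0,0]],
    [[1,0,0],[0,0,0]],
    [[1,0,0],[0,0,0]],
    [[0,0,0],[0,-0.0833,0]],
    [[0,0,0],[0,-0.0833,0]],
    [[0,0,0],[0,0,0]],
  ],
)

```text
time: 10.15
tool_pos: [0.3878, 0.0129, 0.1889]
tool_rot: [-3.138, 0.261, 1.416]
contact_force: [-0.1, -0.2, -2.6]
opening: 0.0518
grip_force: 25.0
```

```bash
python3 - <<'E'
from h import *
# TCP 12 mm beyond carton centre along tool z; hover: 30 mm above home, x -0.062
go(deck(-.062,0,.023-.012+.08),RD); go(deck(-.053,0,.023-.012),RD); print(robot.observe()["qpos"].round(2))
E
```

```text
turn deg [-0.14 -0.02  0.29] units [-0.0016 -0.0002  0.0032]
shift units [ 9.32  -0.817 -0.657] t 10.15 pos [0.3878 0.0129 0.1889] F [-0.1 -0.2 -2.6] open 0.0518 grip 25.00021755695343
turn deg [-0.14 -0.02  0.29] units [-0.0016 -0.0002  0.0032]
shift units [ 9.68  -0.817  2.543] t 10.15 pos [0.3878 0.0129 0.1889] F [-0.1 -0.2 -2.6] open 0.0518 grip 25.00021755695343
[ 0.04  0.19  1.88 -0.28  1.14  0.33]
```

>>> send_rows(
  plan=[
    [[0.8,-0.08,-0.25],[0,0,0.003]],
    [[1,-0.08,-0.25],[0,0,0]],
    [[1,-0.08,-0.2],[0,0,0]],
    [[1,-0.08,0],[0,0,0]],
    [[1,-0.08,0],[0,0,0]],
    [[1,-0.08,0],[0,0,0]],
    [[1,-0.08,0],[0,0,0]],
    [[1,-0.08,0],[0,0,0]],
    [[1,-0.08,0],[0,0,0]],
    [[0.5,-0.08,0],[0,0,0]],
  ],
)

```text
time: 11.4
tool_pos: [0.4063, 0.2407, 0.1462]
tool_rot: [-3.14, 0.261, 1.406]
contact_force: [-0.2, 0.0, -2.0]
opening: 0.052
grip_force: 25.0
```

```bash
python3 - <<'E'
from h import *
c=get_calibration("wrist"); im,d=read_camera("wrist"); cv2.imwrite("pics/w2.png",im)
im2,d2=read_camera("scene"); cv2.imwrite("pics/s2.png",cv2.resize(im2[90:290,120:440],None,fx=2,fy=2))
go(deck(-.053,0,.023-.012),RD)
# deck/backstop from this wrist view
P=cloud(c,d); q=((P-O)@np.c_[XD,YD,ND])[d>0]
b=q[(q[:,2]>.066)&(q[:,2]<.080)&(abs(q[:,1])<.08)&(q[:,0]>-.03)&(q[:,0]<.03)]
print("stop top",len(b),len(b) and np.percentile(b,[2,50,98],axis=0).round(4))
e=q[(abs(q[:,2])<.004)&(abs(q[:,1])<.08)&(q[:,0]>-.16)&(q[:,0]<.01)]
print("deck",len(e),len(e) and np.percentile(e,[1,50,99],axis=0).round(4))
E
```

```text
turn deg [-0.1  -0.03 -0.22] units [-0.0011 -0.0003 -0.0025]
shift units [ 0.442 -0.087  3.261] t 11.5 pos [0.4062 0.2406 0.1464] F [-0.5 -0.  -1.5] open 0.0518 grip 24.999863505363464
stop top 2590 [[ 0.0035 -0.0621  0.067 ]
 [ 0.0065 -0.0016  0.0724]
 [ 0.0089  0.0622  0.0741]]
deck 9564 [[-0.0953 -0.0646 -0.0008]
 [-0.0228  0.0052  0.0009]
 [-0.0029  0.0654  0.0025]]
```

View pics/w2.png

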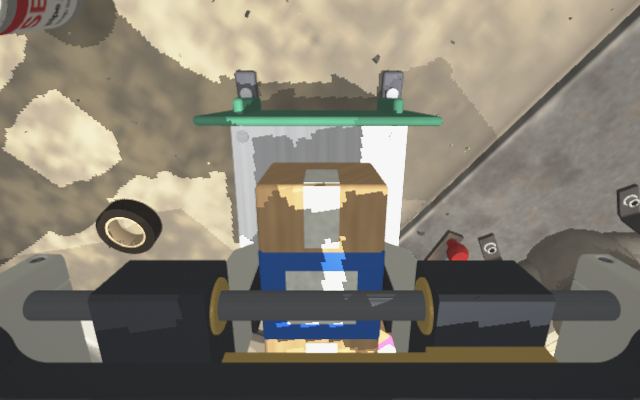

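The wrist view shows blue held centred over the white deck, with the backstop top edge at row ~118 across columns 195–440. I lower it now.

>>> send_rows(
  plan=[
    [[0.25,-0.05,0.4],[0,0,-0.0025]],
    [[0.25,-0.04,0.5],[0,0,0]],
    [[0,0,0.5],[0,0,0]],
    [[0,0,0.5],[0,0,0]],
    [[0,0,0.4],[0,0,0]],
    [[0,0,0.4],[0,0,0]],
    [[0,0,0.3],[0,0,0]],
    [[0,0,0.15],[0,0,0]],
    [[0,0,0],[0,0,0]],
    [[0,0,0],[0,0,0]],
  ],
)

```text
time: 12.75
tool_pos: [0.4031, 0.2329, 0.0682]
tool_rot: [3.141, 0.261, 1.409]
contact_force: [-0.2, 0.4, -2.1]
opening: 0.0516
grip_force: 25.0
```

```bash
python3 - <<'E'
from h import *
go(deck(-.052,0,.023-.012),RD)
E
```

```text
turn deg [ 0.03 -0.03 -0.05] units [ 0.0004 -0.0004 -0.0006]
shift units [-0.015 -0.015  0.153] t 12.75 pos [0.4031 0.2329 0.0682] F [-0.2  0.4 -2.1] open 0.0516 grip 24.999629259109497
```

>>> send_rows(
  plan=[
    [[0,0,0.04],[0,0,0]],
    [[0,0,0.04],[0,0,0]],
    [[0,0,0.04],[0,0,0]],
    [[0,0,0],[0,0,0]],
    [[0,0,0],[0,0,0]],
    [[0,0,0],[0,0,0]],
    [[0,0,0],[0,0,0]],
    [[0,0,0],[0,0,0]],
    [[0,0,0],[0,0,0]],
    [[0,0,0],[0,0,0]],
  ],
)

```text
time: 14.0
tool_pos: [0.4028, 0.232, 0.065]
tool_rot: [3.141, 0.262, 1.409]
contact_force: [-0.6, -0.2, -1.5]
opening: 0.052
grip_force: 25.0
```

>>> send_rows(
  plan=[
    [[0,0,0.04],[0,0,0]],
    [[0,0,0.04],[0,0,0]],
    [[0,0,0.0],[0,0,0]],
    [[0,0,0],[0,0,0]],
    [[0,0,0],[0,0,0]],
    [[0,0,0],[0,0,0]],
    [[0,0,0],[0,0,0]],
    [[0,0,0],[0,0,0]],
    [[0,0,0],[0,0,0]],
    [[0,0,0],[0,0,0]],
  ],
)

```text
time: 15.25
tool_pos: [0.4028, 0.232, 0.0646]
tool_rot: [3.14, 0.261, 1.409]
contact_force: [-3.4, 2.3, 13.0]
opening: 0.0522
grip_force: 25.0
```

>>> send_rows(
  plan=[
    [[0,0,-0.05],[0,0,0]],
    [[0.06,0,0],[0,0,0]],
    [[0.06,0,0],[0,0,0]],
    [[0,0,0.0],[0,0,0]],
    [[0,0,0],[0,0,0]],
    [[0,0,0],[0,0,0]],
    [[0,0,0],[0,0,0]],
    [[0,0,0],[0,0,0]],
    [[0,0,0],[0,0,0]],
    [[0,0,0],[0,0,0]],
  ],
)

```text
time: 16.5
tool_pos: [0.4034, 0.2342, 0.064]
tool_rot: [3.141, 0.263, 1.41]
contact_force: [-0.1, -1.7, 5.7]
opening: 0.0522
grip_force: 25.0
```

>>> send_rows(
  plan=[
    [[0,0,0],[0,0,0]],
    [[0,0,0],[0,0,0]],
    [[0,0,0],[0,0,0]],
    [[0,0,0],[0,0,0]],
    [[0,0,0],[0,0,0]],
    [[0,0,0],[0,0,0]],
    [[0,0,0],[0,0,0]],
    [[0,0,-0.3],[0,0,0]],
    [[0,0,-1],[0,0,0]],
    [[0,0,-1],[0,0,0]],
  ],
  gripper=0.8,
)

```text
time: 17.75
tool_pos: [0.4056, 0.2496, 0.1201]
tool_rot: [3.141, 0.262, 1.409]
contact_force: [0.2, -0.2, 0.3]
opening: 0.0824
grip_force: 0.0
```

>>> send_rows(
  plan=[
    [[0,0,-1],[0,0,0]],
    [[0,0,-1],[0,0,0]],
    [[0,0,-1],[0,0,0]],
    [[-0.5,0,-1],[0,0,0]],
    [[-1,0,0],[0,0,0]],
    [[-1,0,0],[0,0,0]],
    [[-1,0,0],[0,0,0]],
    [[-1,0,0],[0,0,0]],
    [[-1,0,0],[0,0,0]],
    [[0,0,0],[0,0,0]],
  ],
)

```text
time: 19.0
tool_pos: [0.3883, 0.1431, 0.2522]
tool_rot: [3.14, 0.261, 1.407]
contact_force: [-0.6, 0.4, -0.2]
opening: 0.0827
grip_force: 0.0
```

```bash
cat >> h.py <<'E'
def boxes(cal,d):
    P=cloud(cal,d); q=(P-O)@np.c_[XD,YD,ND]
    for nm,h in (("deck+46",.046),("deck+92",.092)):
        m=((abs(q[...,2]-h)<.006)&(d>0)&(abs(q[...,1])<.08)&(q[...,0]>-.16)&(q[...,0]<-.002)).astype(np.uint8)
        nl,lab,st,ce=cv2.connectedComponentsWithStats(m)
        for i in range(1,nl):
            if st[i,4]>200: k=q[lab==i]; print(nm,st[i,4],cv2.minAreaRect((k[:,:2]*1000).astype(np.float32)),np.median(k[:,2]))
E
python3 - <<'E'
from h import *
for n in("top","wrist"):
    c=get_calibration(n); im,d=read_camera(n); print(n); boxes(c,d)
go([.4416,-.010,.2],down(129.9))
E
```

```text
top
wrist
deck+46 5988 ((-67.50100708007812, -0.09075546264648438), (52.5721321105957, 63.22385025024414), 89.72236633300781) 0.047102548779057535
turn deg [ -6.36  14.03 -48.89] units [-0.0707  0.1559 -0.5432]
shift units [-6.094 -2.325  2.06 ] t 19.1 pos [0.3885 0.1442 0.2515] F [-0.4  0.4  0.1] open 0.0823 grip 0.0
```

>>> send_rows(
  plan=[
    [[0,0,0],[0,0.0833,0]],
    [[0,0,0],[0,0.0833,0]],
    [[0,0,0],[0,0,-0.1096]],
    [[0,0,0],[0,0,-0.1096]],
    [[0,0,0],[0,0,-0.1096]],
    [[0,0,0],[0,0,-0.1096]],
    [[0,0,0],[0,0,-0.1096]],
    [[-0.5,-0.2,0],[0,0,0]],
    [[-0.5,-0.2,0],[0,0,0]],
    [[0,0,0],[0,0,0]],
  ],
)

```text
time: 20.35
tool_pos: [0.3973, 0.1173, 0.2511]
tool_rot: [3.141, 0.0, 2.267]
contact_force: [0.0, -0.2, -0.2]
opening: 0.0827
grip_force: 0.0
```

```bash
python3 - <<'E'
from h import *
go([.4416,-.010,.0095],down(129.9))
for n in("top","wrist"):
    c=get_calibration(n); im,d=read_camera(n); print(n); boxes(c,d)
    P=cloud(c,d);H=P[...,2]; m=((H>.04)&(H<.053)&(d>0)&(abs(P[...,0]-.44)<.08)&(abs(P[...,1]+.01)<.08)).astype(np.uint8)
    nl,lab,st,ce=cv2.connectedComponentsWithStats(m)
    for i in range(1,nl):
        if st[i,4]>300: print("pink",st[i,4],cv2.minAreaRect((P[lab==i][:,:2]*1000).astype(np.float32)))
E
```

```text
turn deg [ 0.01  0.01 -0.04] units [ 0.0001  0.0001 -0.0004]
shift units [-5.043 -1.904  9.666] t 20.35 pos [0.3973 0.1173 0.2511] F [ 0.  -0.2 -0.2] open 0.0827 grip 0.0
top
pink 769 ((442.33258056640625, -10.702445983886719), (52.52822494506836, 99.96244049072266), 39.695335388183594)
wrist
deck+46 6365 ((-50.76788330078125, 0.1295757293701172), (97.41697692871094, 52.86692810058594), 0.13214805722236633) 0.04725651785452534
pink 2439 ((433.46417236328125, 0.8151283264160156), (52.90958786010742, 76.4622802734375), 39.276615142822266)
```

>>> send_rows(
  plan=[
    [[-1,-0.38,0.3],[0,0,0]],
    [[-1,-0.38,0.3],[0,0,0]],
    [[-1,-0.38,0.3],[0,0,0]],
    [[-1,-0.38,0.4],[0,0,0]],
    [[-1,-0.38,0.4],[0,0,0]],
    [[0,0,1],[0,0,0]],
    [[0,0,1],[0,0,0]],
    [[0,0,1],[0,0,0]],
    [[0,0,1],[0,0,0]],
    [[0,0,0],[0,0,0]],
  ],
)

```text
time: 21.7
tool_pos: [0.4398, -0.0076, 0.1075]
tool_rot: [-3.139, -0.003, 2.27]
contact_force: [0.0, -0.5, -0.1]
opening: 0.0823
grip_force: 0.0
```

```bash
python3 - <<'E'
from h import *
go([.4419,-.0102,.0095],down(129.9))
E
```

```text
turn deg [-0.12 -0.17  0.15] units [-0.0013 -0.0019  0.0016]
shift units [-1.330e-01 -2.000e-03  3.921e+00] t 21.7 pos [ 0.4398 -0.0076  0.1075] F [ 0.  -0.5 -0.1] open 0.0823 grip 0.0
```

>>> send_rows(
  plan=[
    [[-0.13,0,0.5],[0,0,0]],
    [[0,0,0.9],[0,0,0]],
    [[0,0,0.9],[0,0,0]],
    [[0,0,0.9],[0,0,0]],
    [[0,0,0.5],[0,0,0]],
    [[0,0,0.22],[0,0,0]],
    [[0,0,0],[0,0,0]],
    [[0,0,0],[0,0,0]],
    [[0,0,0],[0,0,0]],
    [[0,0,0],[0,0,0]],
  ],
)

```text
time: 22.95
tool_pos: [0.4433, -0.0105, 0.0118]
tool_rot: [3.141, 0.001, 2.271]
contact_force: [-4.3, 0.2, 8.5]
opening: 0.0827
grip_force: 3.9
```

>>> send_rows(
  plan=[
    [[0,0,0],[0,0,0]],
    [[0,0,0],[0,0,0]],
    [[0,0,0],[0,0,0]],
    [[0,0,0],[0,0,0]],
    [[0,0,0],[0,0,0]],
    [[0,0,0],[0,0,0]],
    [[0,0,0],[0,0,0]],
    [[0,0,0],[0,0,0]],
    [[0,0,0],[0,0,0]],
    [[0,0,0],[0,0,0]],
  ],
  gripper=-1,
  force=25,
)

```text
time: 24.2
tool_pos: [0.443, -0.0106, 0.0107]
tool_rot: [3.142, 0.0, 2.27]
contact_force: [-1.2, -3.2, 3.1]
opening: 0.052
grip_force: 25.0
```

>>> send_rows(
  plan=[
    [[0,0,-0.3],[0,0,0]],
    [[0,0,-0.7],[0,0,0]],
    [[0,0,-1],[0,0,0]],
    [[0,0,-1],[0,0,0]],
    [[0,0,-1],[0,0,0]],
    [[0,0,-1],[0,0,0]],
    [[0,0,-1],[0,0,0]],
    [[0,0,-1],[0,0,0]],
    [[0,0,-1],[0,0,0]],
    [[0,0,-0.5],[0,0,0]],
  ],
)

```text
time: 25.45
tool_pos: [0.4433, -0.0103, 0.2245]
tool_rot: [3.14, 0.001, 2.27]
contact_force: [0.1, 0.2, -1.5]
opening: 0.0517
grip_force: 25.0
```

>>> send_rows(
  plan=[
    [[0,0,0],[0,0,0.109]],
    [[0,0,0],[0,0,0.109]],
    [[0,0,0],[0,0,0.109]],
    [[0,0,0],[0,0,0.109]],
    [[0,0,0],[0,0,0.109]],
    [[0,0,0],[0,-0.0833,0]],
    [[0,0,0],[0,-0.0833,0]],
    [[0,0,0],[0,0,0]],
    [[0,0,0],[0,0,0]],
    [[0,0,0],[0,0,0]],
  ],
)

```text
time: 26.7
tool_pos: [0.4429, -0.0111, 0.2233]
tool_rot: [3.141, 0.26, 1.413]
contact_force: [0.9, -0.8, -2.2]
opening: 0.0518
grip_force: 25.0
```

```bash
python3 - <<'E'
from h import *
go(deck(-.062,0,.069-.0135+.06),RD)
E
```

```text
turn deg [ 0.05 -0.08  0.14] units [ 0.0006 -0.0009  0.0016]
shift units [10.25  -3.146 -0.462] t 26.7 pos [ 0.4429 -0.0111  0.2233] F [ 0.9 -0.8 -2.2] open 0.0518 grip 24.991229474544525
```

>>> send_rows(
  plan=[
    [[1,-0.31,-0.2],[0,0,0.0016]],
    [[1,-0.31,-0.2],[0,0,0]],
    [[1,-0.31,-0.1],[0,0,0]],
    [[1,-0.31,0],[0,0,0]],
    [[1,-0.31,0],[0,0,0]],
    [[1,-0.31,0],[0,0,0]],
    [[1,-0.31,0],[0,0,0]],
    [[1,-0.31,0],[0,0,0]],
    [[1,-0.31,0],[0,0,0]],
    [[1,-0.31,0],[0,0,0]],
  ],
)

```text
time: 27.95
tool_pos: [0.4056, 0.2436, 0.1705]
tool_rot: [3.141, 0.26, 1.41]
contact_force: [1.1, -0.1, -1.8]
opening: 0.0519
grip_force: 25.0
```

>>> send_rows(
  plan=[
    [[0.2,0,0],[0,0,0]],
    [[0,0,0.2],[0,0,0]],
    [[0,0,0.3],[0,0,0]],
    [[0,0,0.3],[0,0,0]],
    [[0,0,0.3],[0,0,0]],
    [[0,0,0.3],[0,0,0]],
    [[0,0,0.2],[0,0,0]],
    [[0,0,0],[0,0,0]],
    [[0,0,0],[0,0,0]],
    [[0,0,0],[0,0,0]],
  ],
)

```text
time: 29.2
tool_pos: [0.4046, 0.2381, 0.1309]
tool_rot: [3.14, 0.261, 1.412]
contact_force: [0.2, -0.4, -2.6]
opening: 0.0519
grip_force: 25.0
```

```bash
python3 - <<'E'
from h import *
print("blue contact",todeck([.4028,.232,.0646]).round(4),"after slide",todeck([.4034,.2342,.064]).round(4),"now",todeck(robot.observe()["tool_pos"]).round(4))
go(deck(-.051,0,.0570),RD)
im,d=read_camera("scene"); cv2.imwrite("pics/s3.png",cv2.resize(im[110:260,170:350],None,fx=4,fy=4))
E
```

```text
blue contact [-0.0516 -0.0002  0.0111] after slide [-0.0493 -0.0005  0.0111] now [-0.0626 -0.001   0.0768]
turn deg [ 0.1  -0.04  0.07] units [ 0.0011 -0.0004  0.0008]
shift units [ 0.466 -0.039  0.792] t 29.2 pos [0.4046 0.2381 0.1309] F [ 0.2 -0.4 -2.6] open 0.0519 grip 24.991288483142853
```

View pics/s3.png

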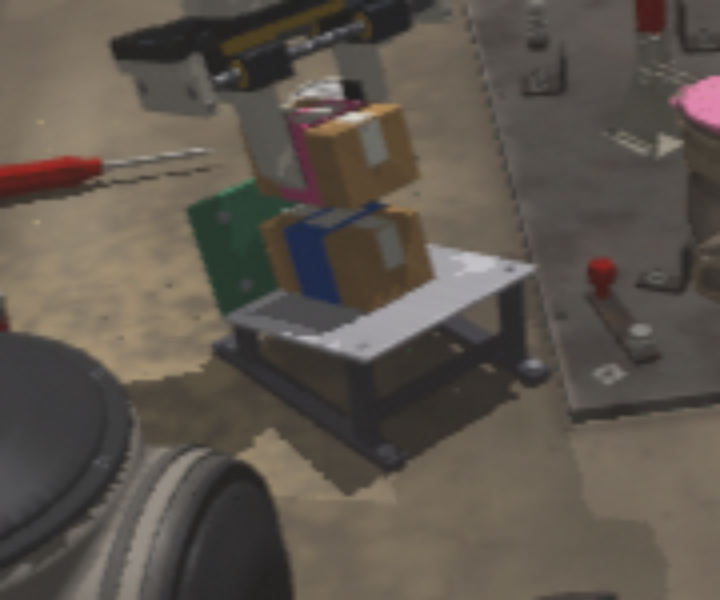

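The crop shows blue lying on the deck against the green backstop, with pink held just above it at about (360,150) and aligned. I lower it.

>>> send_rows(
  plan=[
    [[0.2,-0.04,0.1],[0,0,0]],
    [[0.2,0,0.2],[0,0,0]],
    [[0.04,0,0.2],[0,0,0]],
    [[0,0,0.15],[0,0,0]],
    [[0,0,0.06],[0,0,0]],
    [[0,0,0.04],[0,0,0]],
    [[0,0,0],[0,0,0]],
    [[0,0,0],[0,0,0]],
    [[0,0,0],[0,0,0]],
    [[0,0,0],[0,0,0]],
  ],
)

```text
time: 30.5
tool_pos: [0.4044, 0.2438, 0.1097]
tool_rot: [3.141, 0.262, 1.411]
contact_force: [0.4, 0.2, -1.7]
opening: 0.0519
grip_force: 25.0
```

>>> send_rows(
  plan=[
    [[0,0,0.04],[0,0,0]],
    [[0,0,0.04],[0,0,0]],
    [[0,0,0],[0,0,0]],
    [[0,0,0],[0,0,0]],
    [[0,0,0],[0,0,0]],
    [[0,0,0],[0,0,0]],
    [[0,0,0],[0,0,0]],
    [[0,0,0],[0,0,0]],
    [[0,0,0],[0,0,0]],
    [[0,0,0],[0,0,0]],
  ],
)

```text
time: 31.75
tool_pos: [0.4044, 0.2437, 0.109]
tool_rot: [3.14, 0.261, 1.411]
contact_force: [-3.1, 1.6, 7.7]
opening: 0.0518
grip_force: 25.0
```

```bash
python3 - <<'E'
from h import *
s=robot.observe();print(todeck(s["tool_pos"]).round(4)); go(deck(-.051,0,.0570),RD)
E
```

```text
[-0.0517  0.0001  0.057 ]
turn deg [ 0.12 -0.06  0.06] units [ 0.0014 -0.0007  0.0006]
shift units [0.028 0.003 0.001] t 31.75 pos [0.4044 0.2437 0.109 ] F [-3.1  1.6  7.7] open 0.0518 grip 24.990611672401428
```

Pink is touching at the expected height and x. I release and retreat.

>>> send_rows(
  plan=[
    [[0,0,-0.03],[0,0,0]],
    [[0,0,0],[0,0,0]],
    [[0,0,0],[0,0,0]],
    [[0,0,0],[0,0,0]],
    [[0,0,0],[0,0,0]],
    [[0,0,0],[0,0,0]],
    [[0,0,0],[0,0,0]],
    [[0,0,-0.3],[0,0,0]],
    [[0,0,-1],[0,0,0]],
    [[0,0,-1],[0,0,0]],
  ],
  gripper=0.8,
)

```text
time: 33.0
tool_pos: [0.4066, 0.2584, 0.1651]
tool_rot: [3.141, 0.262, 1.411]
contact_force: [0.1, 0.1, 0.1]
opening: 0.0828
grip_force: 0.0
```

>>> send_rows(
  plan=[
    [[0,0,-1],[0,0,0]],
    [[0,0,-1],[0,0,0]],
    [[-0.5,0,-1],[0,0,0]],
    [[-1,0,0],[0,0,0]],
    [[-1,0,0],[0,0,0]],
    [[-1,0,0],[0,0,0]],
    [[-1,0,0],[0,0,0]],
    [[-1,0,0],[0,0,0]],
    [[-1,0,0],[0,0,0]],
    [[0,0,0],[0,0,0]],
  ],
)

```text
time: 34.25
tool_pos: [0.3844, 0.121, 0.2791]
tool_rot: [3.14, 0.261, 1.409]
contact_force: [0.6, 0.7, -0.6]
opening: 0.0829
grip_force: 0.0
```

```bash
python3 - <<'E'
from h import *
for n in("top","wrist"):
    c=get_calibration(n); im,d=read_camera(n); print(n); boxes(c,d)
im,d=read_camera("scene"); cv2.imwrite("pics/s4.png",cv2.resize(im[110:260,170:450],None,fx=2.8,fy=2.8))
s=robot.observe(); print(s["time"],s["tool_pos"],s["contact_force"])
E
```

```text
top
wrist
deck+92 3611 ((-85.38195037841797, 0.5208854675292969), (29.74118995666504, 52.119136810302734), 0.031173337250947952) 0.0929264673579986
34.4 [0.38466535 0.12258107 0.27838788] [ 0.26034175 -0.15883909 -0.1695854 ]
```

View pics/s4.png

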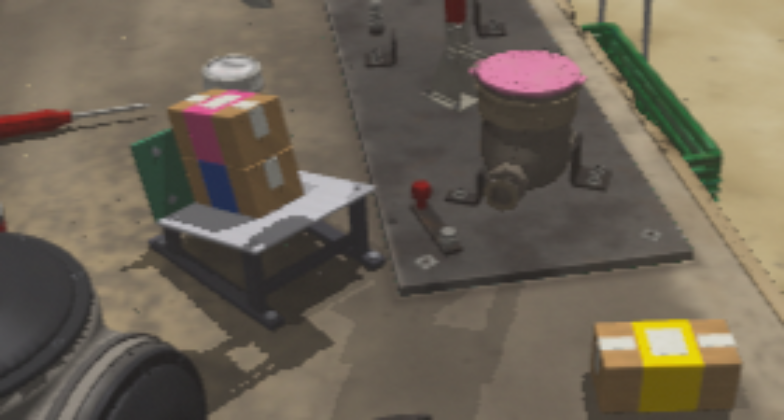

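The picture shows pink squarely on blue at about (235,150), both against the backstop, and yellow still in its place at (668,362). Pink's upper edge measures at deck x = -100 mm, so its centre is at -50 mm.

```bash
python3 -c "
from cell import robot
print(robot.hand_in())"
```

```text
the job is handed in; nothing more can be done
None
```

Job handed in at about 34 s: the blue carton is on the deck and the pink one squarely on top, both at the backstop by my last camera checks. The yellow carton was left where it was, and no verdict came back.

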